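Unhook the blue glaze test tile and put it on the banding wheel

ROBOT

A 6-joint arm with a two-finger parallel gripper is mounted at the origin on the work surface. World frame = base frame: x ahead of the robot, y to its left, z up, the work surface at z = 0. Lengths are in m, angles in degrees, forces in N, time in s.
With the tool pointing down it reaches from about 0.3 to 0.75 m from the base axis. Payload 8.5 kg.
Tool frame: the origin (TCP) lies midway between the tips of the shut fingers; the grasp point (between the pads) lies env.tcp_to_grasp behind it (env.tcp_to_grasp is the distance from the TCP to the grasp point, in m); z points along the fingers, y is the line along which they close (so a half turn about z gives the same grasp; the last joint's range is limited). The gripper opens to 85 mm and grips with 20 to 120 N. Pads are 22 mm wide; open, the fingers measure 114 mm over their backs; the gripper's body (76 mm by 85 mm) begins 54 mm behind the grasp point. The pads swing forward as they close: fully open they stand 13 mm farther back than shut.
Start: joints at [-77.366, 21.807, 74.336, -0, 83.858, -12.336], TCP at [0.232, -0.499, 0.231] pointing down, gripper open.
Joint ranges: [-178.18, 178.18], [-50.72, 133.34], [12.68, 142.11], [-81.47, 261.47], [9.98, 163.14], [-165.26, 165.26]. Speed limits (degrees/s): [136.94, 136.94, 180, 180, 180, 180].

INTERFACE

Orientations are given as a 3x3 rotation matrix whose columns are the frame's x, y, z axes.
In Python, from rig import observe, optics, job, env gives the robot as it stands. The module is installed in compiled form; this text tells all that it offers.
- The arm moves only by the shell command python3 -m jog 'ROWS' [FORCE]. ROWS is JSON, a list of rows, each a list of 7 numbers: the turn, a rotation vector about the tool's x, y, z in rad, then the shift along the tool's x, y, z in m, then the opening in per cent of the stroke, from 0 (shut) to 100 (fully open). A call has 1 to 10 rows; each row shifts and turns the commanded pose from where the row before left it, along the tool's axes as they then stand; what a row does not reach is not made up. A row lasts 1/8 s, in which the tool goes at most 62.5 mm and 10.7 degrees, less where a joint would pass 70% of its speed; a pose out of reach is approached as far as the arm can. A call is refused whole if a number of a shift passes 0.0625 or a number of a turn 0.188, either way. A call with a gripper value outside its range is refused whole. The fingers move at their own pace and stop on an object; FORCE is the grip in N (left out, the last holds). Time passes only in rows, so rows that do not move let the fingers close. It gives the time, the measured TCP pose, the force, the opening and the grip force at its end, in the units of the state.
- observe(): the state, without advancing time (a new reading comes with each control period).
- optics.get_image(name): name is "side" or "top" or "wrist"; returns a dict with "pixels" (420x560x3 uint8, red, green, blue), "mtx" (3x3 intrinsics, pixels), "dist_coeffs" ([k1, k2, p1, p2, k3] as OpenCV has them; the pictures are not rectified), "rvec" (rotation vector, rad) and "tvec" (3), from world to camera coordinates, as OpenCV has them. Camera axes: x right, y down, z forward; pixel columns grow to the right and rows downward; lengths in m; the calibration is good to about 2 mm. A picture is of the moment at which its call begins. There is no depth.
- job.close_job(): hands the job in; it is judged then, once.
The state is a dict: "time_s": time; "q": joint angles; "qvel": joint speeds; "joint_efforts": joint torques, N m; "position": TCP position; "tool_rot": TCP orientation; "ft_force": force on the tool from outside, world axes, zero at the start; "wrist_torque": the same for the moment, N m; "grip_width": finger opening in m; "gripper_force": force on a finger pad.
Only numpy, scipy, OpenCV 4.12 (cv2) and the standard library are available. Lean on these libraries where they do the work, as an engineer would, in place of code of your own. Each camera call takes 0.05 s, during which the arm holds its last target. There are 200 camera calls.

TASK

Two glaze test tiles sit in a wooden rack, each with its bare end hooked under a brass keeper and its other end behind a raised lip. Take out the blue one: tip its lip end up over the lip (never past 30 degrees, or the foot jams and chips), draw it out endways from under the keeper without wrenching it against the rack, and set it down gently, upright on its foot, in the middle of the metal turntable. Leave the amber tile in its bay.

Things in the scene. Friction and masses are not known exactly. Their poses are not given: they have to be found in the camera images.
- blue_fin (a point): Centre of the fin of the BLUE test tile (loose, 0.16 kg), where to grasp it. Inverted T: foot 115 (x) x 50 (y) x 8 mm, fin on it 60 (x) x 10 (y) x 52 high. The point is 34 mm above the foot's underside, midway across; the foot reaches 80 mm to -x (bare, hooked end) and 35 mm to +x (lip end) of it, the fin 30 mm either way. z up the fin; x along foot and fin, roughly away from the robot.
- amber_fin (a point): The same point of the AMBER (orange-brown) tile, of the same shape, in the other bay of the rack, 85 mm beside the blue one (either side) and parallel to it. It stays there.
- rack: Fixed rack 150 x 180 mm; origin under its centre, x as the tiles'. Tile floor 6 mm up; heights from it: brass keeper 20 to 27 mm, over the last 36 mm of each foot's -x end, 3 mm play behind; lip 17 mm high, 3 mm past the +x end; 6 mm ribs, 12 mm play across. A foot lifts straight only 12 mm. Turned 10 to 18 degrees about its lower -x edge it clears the lip; 39 mm to +x then frees it.
- turntable_top (a point): Centre of the flat top face of the round aluminium turntable (banding wheel, does not turn or move): disc 250 mm in diameter, top 55 mm above the table. z up.
Things that resemble listed ones, but are neither listed nor needed, are in the scene too. Of the things like the part that bears blue_fin, leave any that is pink; of the rest the larger one is meant.

How it is judged:
By the outcome, as a careful person would: the job done as asked, in the order asked, and still so for the second after the job is handed in, with the robot touching nothing.
It also fails if it takes over 45 s, if anything falls off the work surface, if the arm or the gripper's body presses on something with over 40 N, if the wrist force passes 120 N, or if a joint passes its speed limit or range.

## Working session

There is one attempt and no reset: what is moved stays moved. The work goes in short steps, Python scripts to look and compute and a shell command to move; the robot and the scene stay as the last step left them, time stands still between calls to the robot, and variables do not carry over. Pictures are saved under pics/ and viewed, at most 10 in all, crops included, and the job is handed in when it is done.

```bash
mkdir -p pics; python3 - <<'E'
from rig import observe, optics, env
import cv2
s=observe();print(s,env.tcp_to_grasp)
for n in("top","side"):
    d=optics.get_image(n);cv2.imwrite(f"pics/{n}1.png",d["pixels"][:,:,::-1])
    print(n,d["mtx"],d["dist_coeffs"],d["rvec"],d["tvec"])
E
```

```text
{'time_s': 0.0, 'q': array([-7.73663085e+01,  2.18416466e+01,  7.43850958e+01, -7.48361607e-04,
        8.38562840e+01, -1.23360863e+01]), 'qvel': array([-0.08406128, -0.06264269,  0.02021017,  0.00633752, -0.01979218,
        0.03786854]), 'joint_efforts': array([ 7.79852735e-05, -4.48457623e+01, -2.31278515e+01, -2.27912269e-04,
        4.78702364e-03, -1.29266940e-05]), 'position': array([ 0.23210504, -0.49830924,  0.2307036 ]), 'tool_rot': array([[ 9.06530037e-01,  4.22141188e-01, -3.29611398e-04],
       [ 4.22141213e-01, -9.06528988e-01,  1.41115916e-03],
       [ 2.96906117e-04, -1.41840072e-03, -9.99998950e-01]]), 'ft_force': array([ 0.33871151,  0.32306004, -0.33464965]), 'wrist_torque': array([ 0.04137873, -0.00265453, -0.00994244]), 'gripper_force': 0.0, 'grip_width': 0.08515418170051647} 0.0187
top [[537.15302136   0.         289.62023382]
 [  0.         537.15302136 209.92316694]
 [  0.           0.           1.        ]] [-0.19718385  0.          0.          0.          0.        ] [ 2.18472116 -2.23914462  0.0509115 ] [-0.02388417  0.46901248  1.07151983]
side [[457.1635425    0.         279.68197284]
 [  0.         457.1635425  219.11037664]
 [  0.           0.           1.        ]] [-0.09625029  0.          0.          0.          0.        ] [ 0.31304004 -2.86669838  1.09475864] [0.47382653 0.15021672 0.81762723]
```

View pics/top1.png

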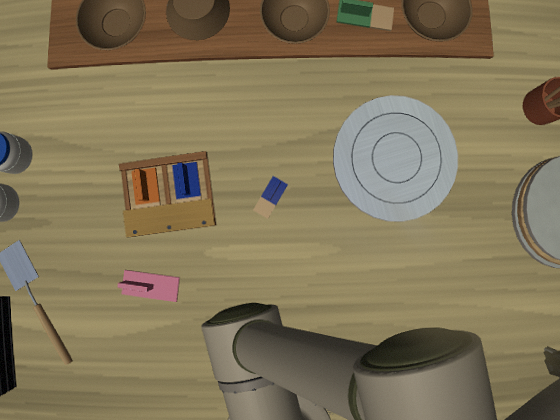

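View pics/side1.png

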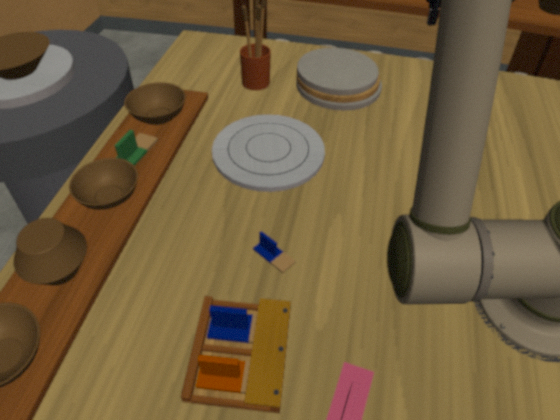

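Top view: the rack is at about (168,194) px, with the blue tile at (187,181), amber at (147,185) and the keeper on the robot side. The small blue decoy is at (270,197) and the turntable at (396,158). The side view shows blue at (231,323) and the turntable at (269,151).

```bash
cat > h.py <<'E'
import numpy as np, cv2
from rig import observe, optics, env
def ray(d,uv):
    R,_=cv2.Rodrigues(np.array(d["rvec"],float)); t=np.array(d["tvec"],float).ravel()
    p=cv2.undistortPoints(np.array([[uv]],float),d["mtx"],np.array(d["dist_coeffs"],float))[0,0]
    return -R.T@t, R.T@np.array([p[0],p[1],1.])
def onz(d,uv,z):
    c,v=ray(d,uv); return c+v*(z-c[2])/v[2]
def tri(a,b):
    (c1,v1),(c2,v2)=a,b
    s=np.linalg.lstsq(np.c_[v1,-v2],c2-c1,rcond=None)[0]
    p,q=c1+s[0]*v1,c2+s[1]*v2; return (p+q)/2,np.linalg.norm(p-q)
def proj(d,P):
    return cv2.projectPoints(np.array(P,float).reshape(-1,3),np.array(d["rvec"],float),np.array(d["tvec"],float),d["mtx"],np.array(d["dist_coeffs"],float))[0].reshape(-1,2)
E
python3 - <<'E'
from h import *
np.set_printoptions(precision=4,suppress=True)
T=optics.get_image("top");S=optics.get_image("side")
for uv in [(121,164),(207,153),(214,225),(128,236)]: print("rack corner z.02",onz(T,uv,.02))
for n,d in(("T",T),("S",S)):
    hsv=cv2.cvtColor(d["pixels"],cv2.COLOR_RGB2HSV)
    m=cv2.inRange(hsv,(105,150,40),(130,255,255))
    for c in cv2.findContours(m,0,2)[0]:
        if cv2.contourArea(c)>60: print(n,cv2.contourArea(c),cv2.minAreaRect(c))
# turntable: grey disc ellipse
    m=cv2.inRange(hsv,(90,10,130),(125,70,255)); m=cv2.morphologyEx(m,cv2.MORPH_CLOSE,np.ones((7,7)))
    c=max([c for c in cv2.findContours(m,0,2)[0]],key=cv2.contourArea)
    e=cv2.fitEllipse(cv2.convexHull(c)); print("disc",n,e,onz(d,e[0],.055))
a=cv2.resize(T["pixels"][140:245,110:225],None,fx=5,fy=5,interpolation=2)
b=cv2.resize(S["pixels"][290:415,175:300],None,fx=4,fy=4,interpolation=2)
im=np.zeros((600,800,3),np.uint8)
a=cv2.resize(a,(400,365));b=cv2.resize(b,(400,400));im[:365,:400]=a;im[:400,400:]=b
cv2.imwrite("pics/crop.png",im[:400,:,::-1])
E
```

```text
rack corner z.02 [0.5694 0.3043 0.02  ]
rack corner z.02 [0.586  0.1274 0.02  ]
rack corner z.02 [0.4416 0.1159 0.02  ]
rack corner z.02 [0.4233 0.2914 0.02  ]
T 112.0 ((274.07354736328125, 190.04412841796875), (16.29236602783203, 22.6378116607666), 30.963754653930664)
T 613.5 ((185.9307861328125, 179.44615173339844), (34.605690002441406, 23.814666748046875), 82.87498474121094)
T 184.0 ((4.5, 148.5), (29.0, 9.0), 90.0)
disc T ((395.0283203125, 158.18846130371094), (122.67108154296875, 125.42353820800781), 145.54307556152344) [ 0.5627 -0.2429  0.055 ]
S 1157.5 ((229.01217651367188, 323.3902282714844), (40.97010040283203, 31.693851470947266), 6.340191841125488)
S 335.0 ((266.47564697265625, 247.28050231933594), (26.39336585998535, 17.64763641357422), 38.65980529785156)Traceback (most recent call last):
  File "<stdin>", line 12, in <module>
ValueError: max() iterable argument is empty
```

```bash
python3 -m jog '[[0,0,0,0.042,-0.041,0,100],[0,0,0,0.042,-0.041,0,100],[0,0,0,0.042,-0.041,0,100],[0,0,0,0.042,-0.041,0,100],[0,0,0,0.042,-0.041,0,100],[0,0,0,0.042,-0.041,0,100],[0,0,0,0.042,-0.041,0,100],[0,0,0,0.042,-0.041,0,100],[0,0,0,0.042,-0.041,0,100],[0,0,0,0.042,-0.041,0,100]]'
python3 -m jog '[[0,0,0,0.042,-0.041,0,100],[0,0,0.175,0.042,-0.041,0,100],[0,0,0.175,0,0,0,100],[0,0,0,0,0,0,100]]'
python3 - <<'E'
from h import *
np.set_printoptions(precision=4,suppress=True)
s=observe();print(s["position"],s["tool_rot"],s["q"],s["time_s"])
T=optics.get_image("wrist");cv2.imwrite("pics/w1.png",T["pixels"][:,:,::-1])
R,_=cv2.Rodrigues(T["rvec"]);print("cam",-R.T@T["tvec"],R[2])
E
```

```text
time_s: 1.45
position: [0.4402, 0.0524, 0.2314]
tool_rot: [[0.906, 0.422, 0.0], [0.422, -0.906, -0.0], [0.0, 0.0, -1.0]]
ft_force: [1.4, -0.7, -0.2]
grip_width: 0.0854
gripper_force: 0.0
time_s: 1.95
position: [0.4803, 0.1577, 0.231]
tool_rot: [[0.995, 0.097, -0.001], [0.097, -0.995, -0.0], [-0.001, 0.0, -1.0]]
ft_force: [-0.3, 0.4, -0.8]
grip_width: 0.0851
gripper_force: 0.0
[0.4803 0.1577 0.231 ] [[ 0.9953  0.0968 -0.0007]
 [ 0.0968 -0.9953 -0.0001]
 [-0.0007  0.0001 -1.    ]] [ 4.744  17.3771 81.1952 -0.0042 81.4694 89.1872] 1.95
cam [0.5569 0.1653 0.3738] [-0.2994 -0.0278 -0.9537]
```

View pics/w1.png

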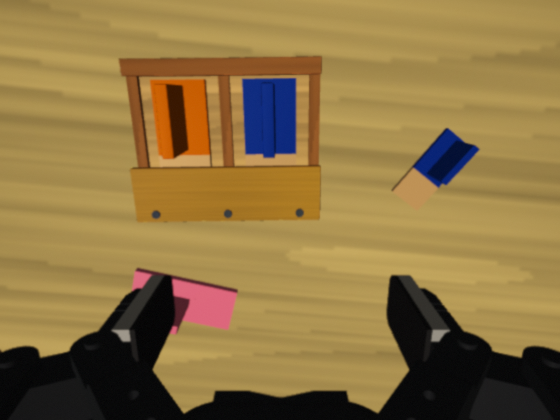

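Wrist view: rack top left, blue foot spanning columns 243–296 and rows 78–155, with its fin along column ~268. The fin edges need a zoom.

```bash
python3 - <<'E'
from h import *
d=optics.get_image("wrist")
c=cv2.resize(d["pixels"][50:180,215:325],None,fx=5,fy=4.6,interpolation=cv2.INTER_CUBIC)
c=np.clip(c.astype(float)*1.5,0,255).astype(np.uint8)
cv2.imwrite("pics/w1c.png",c[:,:,::-1])
np.set_printoptions(precision=4,suppress=True)
hsv=cv2.cvtColor(d["pixels"],cv2.COLOR_RGB2HSV);m=cv2.inRange(hsv,(105,150,40),(130,255,255))
for r in (75,77,79,82,90,110,130,150,153,155,157): print(r,[d["pixels"][r,x].tolist()[2] for x in range(238,302,2)])
E
```

```text
75 [45, 45, 48, 49, 50, 49, 49, 48, 48, 48, 48, 48, 54, 57, 57, 55, 55, 55, 56, 55, 57, 62, 65, 64, 64, 62, 63, 64, 63, 62, 63, 64]
77 [75, 76, 79, 79, 79, 79, 78, 81, 82, 83, 83, 82, 83, 82, 82, 82, 82, 84, 86, 84, 85, 85, 85, 85, 85, 86, 87, 89, 88, 78, 76, 77]
79 [80, 82, 115, 121, 122, 120, 120, 121, 123, 123, 124, 122, 122, 121, 121, 122, 123, 124, 123, 124, 123, 124, 124, 124, 123, 124, 125, 125, 122, 87, 80, 79]
82 [80, 84, 122, 128, 128, 128, 127, 127, 128, 128, 127, 126, 103, 99, 99, 100, 103, 109, 126, 127, 127, 126, 126, 125, 127, 126, 126, 126, 122, 87, 79, 77]
90 [87, 89, 114, 128, 128, 127, 128, 128, 128, 128, 127, 128, 131, 130, 129, 128, 125, 94, 90, 126, 126, 125, 126, 126, 126, 125, 126, 126, 121, 92, 85, 84]
110 [73, 74, 90, 127, 129, 128, 128, 129, 128, 127, 128, 122, 126, 130, 128, 128, 126, 107, 82, 126, 127, 126, 126, 125, 126, 126, 125, 125, 122, 85, 77, 77]
130 [68, 71, 74, 120, 130, 129, 129, 129, 128, 128, 128, 127, 128, 130, 128, 126, 125, 114, 75, 123, 125, 126, 126, 125, 124, 125, 125, 125, 119, 80, 69, 69]
150 [76, 76, 78, 95, 128, 129, 129, 129, 128, 128, 127, 126, 108, 127, 126, 125, 123, 118, 79, 122, 126, 125, 125, 125, 125, 125, 125, 124, 122, 89, 79, 78]
153 [79, 77, 78, 95, 124, 125, 125, 125, 124, 123, 123, 122, 113, 128, 127, 125, 123, 117, 88, 117, 117, 117, 118, 118, 117, 117, 116, 112, 111, 85, 77, 77]
155 [80, 79, 80, 87, 100, 101, 101, 99, 98, 97, 98, 95, 99, 127, 125, 125, 123, 118, 83, 94, 94, 94, 94, 94, 94, 93, 92, 92, 92, 81, 77, 79]
157 [80, 81, 80, 83, 95, 95, 95, 93, 93, 93, 92, 93, 97, 107, 106, 105, 103, 100, 90, 91, 91, 92, 92, 91, 90, 91, 90, 90, 89, 82, 81, 81]
```

View pics/w1c.png

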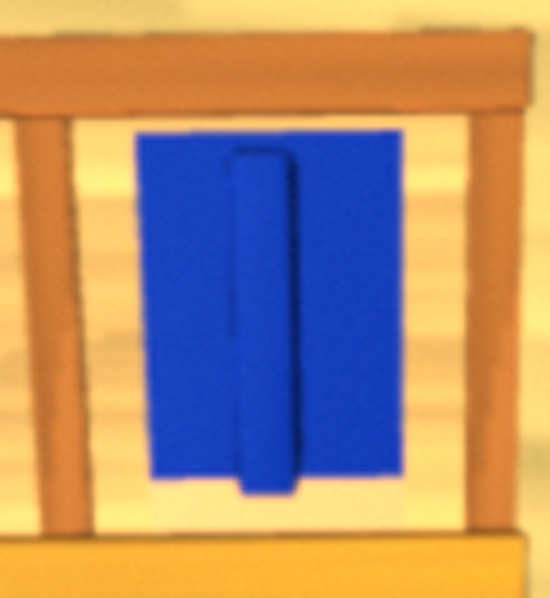

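The crop shows the fin top face spanning px (262.2,82.8)–(272.4,83) at the lip end and (263.6,156.8)–(274.2,156.5) at the keeper end. The foot's lip-end corners are at (242.2,78.9) and (295.4,78.5).

```bash
python3 - <<'E'
from h import *
np.set_printoptions(precision=4,suppress=True)
d=optics.get_image("wrist")
a=[onz(d,p,.066) for p in((262.2,82.8),(272.4,83),(263.6,156.8),(274.2,156.5))]
f=[onz(d,p,.014) for p in((242.2,78.9),(295.4,78.5),(245.4,153.5),(295.4,153.5))]
print(np.array(a),np.array(f))
top,bot=(a[0]+a[1])/2,(a[2]+a[3])/2
v=top-bot;print("len",np.linalg.norm(v),"yaw",np.degrees(np.arctan2(v[1],v[0])),"w",np.linalg.norm(a[0]-a[1]))
fe=(f[0]+f[1])/2; v/=np.linalg.norm(v)
w=f[0]-f[1];print("foot yaw",np.degrees(np.arctan2(-w[0],w[1])),"foot w",np.linalg.norm(w))
fb=(f[2]+f[3])/2;w=fe-fb;print("foot axis yaw",np.degrees(np.arctan2(w[1],w[0])))
C=(top+bot)/2;print("fin ctr",C,"from foot end",fe-0.035*v)
s=observe();R=np.array(s["tool_rot"]);P=np.array([C[0],C[1],.040]); 
print("grasp delta tool",R.T@(P-(s["position"]-R[:,2]*env.tcp_to_grasp)))
# top/side check
for n in("top","side"):
    q=optics.get_image(n);hsv=cv2.cvtColor(q["pixels"],cv2.COLOR_RGB2HSV);m=cv2.inRange(hsv,(105,150,40),(130,255,255))
    cs=[c for c in cv2.findContours(m,0,2)[0] if cv2.contourArea(c)>500]
    z=np.zeros_like(m);cv2.drawContours(z,cs,-1,255,-1)
    cv2.imwrite(f"pics/{n}m.png",z)
    print(n,proj(q,[*a,*f]).round(1).tolist(),[cv2.boundingRect(c) for c in cs])
E
```

```text
[[0.5634 0.18   0.066 ]
 [0.564  0.1719 0.066 ]
 [0.5048 0.174  0.066 ]
 [0.5059 0.1652 0.066 ]] [[0.5661 0.2013 0.014 ]
 [0.5712 0.1523 0.014 ]
 [0.4975 0.1937 0.014 ]
 [0.5023 0.1448 0.014 ]]
len 0.05869119855415522 yaw 6.218261173339035 w 0.00810231502391533
foot yaw 5.966348543596241 foot w 0.049225164185680605
foot axis yaw 6.280448378684022
fin ctr [0.5345 0.1728 0.066 ] from foot end [0.5338 0.173  0.014 ]
grasp delta tool [ 0.0554 -0.0107  0.2101]
top [[176.7, 162.2], [180.8, 161.8], [180.2, 192.5], [184.7, 191.8], [171.3, 164.3], [195.2, 161.1], [175.4, 198.1], [199.5, 195.1]] []
side [[208.3, 308.9], [209.4, 304.5], [244.9, 313.0], [245.7, 308.1], [206.0, 335.8], [211.9, 309.9], [247.4, 340.2], [251.9, 314.0]] [(208, 306, 43, 35)]
```

```bash
python3 -m jog '[[0,0,-0.01,0.027,-0.005,0.03,60],[0,0,0,0.0275,-0.0055,0.03,60],[0,0,0,0,0,0.05,60],[0,0,0,0,0,0.04,60],[0,0,0,0,0,0,60],[0,0,0,0,0,0,60]]'
python3 - <<'E'
from h import *
np.set_printoptions(precision=4,suppress=True)
d=optics.get_image("wrist");cv2.imwrite("pics/w2.png",d["pixels"][:,:,::-1])
s=observe();R=s["tool_rot"];g=s["position"]-R[:,2]*env.tcp_to_grasp
print("err tool",R.T@(np.array([.534,.173,.04])-g), np.degrees(np.arctan2(R[1,0],R[0,0])))
E
```

```text
time_s: 2.95
position: [0.5346, 0.1731, 0.0831]
tool_rot: [[0.995, 0.104, 0.003], [0.104, -0.995, 0.0], [0.003, -0.0, -1.0]]
ft_force: [0.1, 0.1, 0.3]
grip_width: 0.0509
gripper_force: 0.0
err tool [-0.0009  0.0001  0.0621] 5.989740195733653
```

View pics/w2.png

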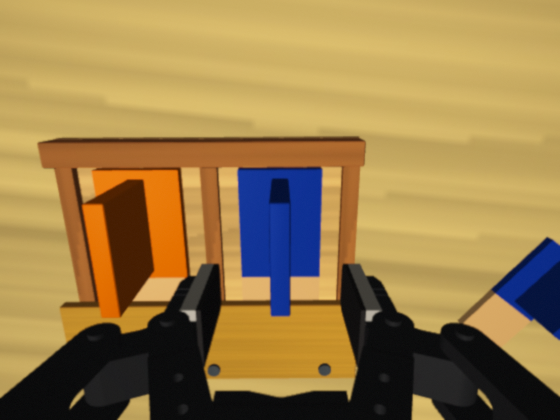

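The fin at column 280 is centred between the fingers (about 210 and 352) and square to the image. Descend and grip.

```bash
python3 -m jog '[[0,0,0,0,0,0.031,60],[0,0,0,0,0,0.025,60],[0,0,0,0,0,0.005,60],[0,0,0,0,0,0,60],[0,0,0,0,0,0,5],[0,0,0,0,0,0,5],[0,0,0,0,0,0,5],[0,0,0,0,0,0,5],[0,0,0,0,0,0,5],[0,0,0,0,0,0,5]]' 60
python3 -c "
from h import *
s=observe();R=s['tool_rot'];print(s['position']-R[:,2]*env.tcp_to_grasp,R[:,2],s['ft_force'],s['wrist_torque'])"
```

```text
time_s: 4.25
position: [0.5341, 0.1733, 0.0212]
tool_rot: [[0.995, 0.104, 0.001], [0.104, -0.995, 0.0], [0.001, 0.0, -1.0]]
ft_force: [-0.6, -0.5, 5.7]
grip_width: 0.0092
gripper_force: 59.3
[0.53410119 0.17328988 0.03988172] [ 1.43019065e-03  1.49842662e-04 -9.99998966e-01] [-0.57253035 -0.45977656  5.71715185] [ 0.03021277  0.13615371 -0.0101802 ]
```

```bash
python3 -m jog '[[0,0,0,0,0,-0.001,5],[0,0.044,0,-0.0005,0,-0.0035,5],[0,0.044,0,-0.0005,0,-0.0035,5],[0,0.044,0,-0.0005,0,-0.0035,5],[0,0,0,0,0,0,5]]'
python3 -m jog '[[0,0.044,0,-0.0005,0,-0.0035,5],[0,0.044,0,-0.0005,0,-0.0035,5],[0,0.042,0,-0.0005,0,-0.0034,5],[0,0,0,0,0,0,5],[0,0,0,0,0,0,5]]'
python3 - <<'E'
from h import *
np.set_printoptions(precision=4,suppress=True)
d=optics.get_image("side");cv2.imwrite("pics/s2.png",cv2.resize(d["pixels"][260:415,150:357],None,fx=3.8,fy=3.8,interpolation=2)[:,:,::-1])
s=observe();R=s["tool_rot"];g=s["position"]-R[:,2]*env.tcp_to_grasp
print(g,"tilt",np.degrees(np.arcsin(R[2,0])),s["ft_force"],s["wrist_torque"])
print("pivot",g+R@[-.08,0,.034])
E
```

```text
time_s: 4.88
position: [0.5311, 0.173, 0.0317]
tool_rot: [[0.986, 0.104, 0.13], [0.103, -0.995, 0.014], [0.13, -0.0, -0.991]]
ft_force: [-0.0, -0.4, -1.9]
grip_width: 0.0094
gripper_force: 58.3
time_s: 5.5
position: [0.5288, 0.1727, 0.0416]
tool_rot: [[0.961, 0.104, 0.257], [0.101, -0.995, 0.027], [0.258, 0.0, -0.966]]
ft_force: [0.5, 0.6, -1.9]
grip_width: 0.0093
gripper_force: 58.3
[0.5241 0.1721 0.0597] tilt 14.970552632776858 [ 1.194   0.0505 -2.1737] [-0.0053  0.1528 -0.0533]
pivot [0.4559 0.165  0.0062]
```

View pics/s2.png

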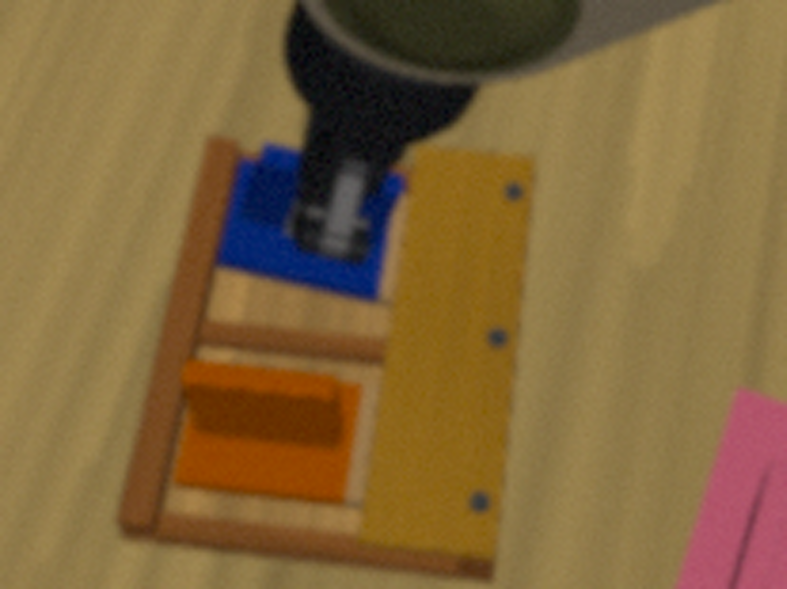

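Side crop: the blue tile is held with its lip end raised and still under the keeper, and amber is undisturbed. The force is just the tile's weight, so I'll draw it out.

```bash
python3 -m jog '[[0,0,0,0.003,0,0.0003,5],[0,0,0,0.0049,0,0.0011,5],[0,0,0,0.0049,0,0.0011,5],[0,0,0,0,0,0,5]]'
python3 -m jog '[[0,0,0,0.0049,0,0.0011,5],[0,0,0,0.0049,0,0.0011,5],[0,0,0,0.0049,0,0.0011,5],[0,0,0,0.0049,0,0.0011,5],[0,0,0,0,0,0,5]]'
python3 -m jog '[[0,0,0,0.0049,0,0.0011,5],[0,0,0,0.0049,0,0.0011,5],[0,0,0,0.0049,0,0.0011,5],[0,0,0,0,0,0,5],[0,0,0,0,0,0,5]]'
```

```text
time_s: 6.05
position: [0.5419, 0.174, 0.0426]
tool_rot: [[0.961, 0.104, 0.258], [0.101, -0.995, 0.027], [0.259, -0.0, -0.966]]
ft_force: [-0.2, -0.2, -1.5]
grip_width: 0.0091
gripper_force: 58.3
time_s: 6.68
position: [0.5618, 0.1761, 0.0435]
tool_rot: [[0.961, 0.104, 0.258], [0.101, -0.995, 0.027], [0.259, 0.0, -0.966]]
ft_force: [-0.0, -0.4, -2.0]
grip_width: 0.0095
gripper_force: 58.3
time_s: 7.3
position: [0.5762, 0.1777, 0.044]
tool_rot: [[0.961, 0.104, 0.257], [0.101, -0.995, 0.027], [0.259, 0.0, -0.966]]
ft_force: [0.8, -0.3, -2.3]
grip_width: 0.0093
gripper_force: 58.3
```

```bash
python3 -m jog '[[0,0,0,0.003,0,-0.01,5],[0,0,0,0.006,0,-0.02,5],[0,0,0,0.01,0,-0.038,5],[0,0,0,0.01,0,-0.038,5],[0,-0.065,0,0,0,0,5],[0,-0.065,0,0,0,0,5],[0,-0.065,0,0,0,0,5],[0,-0.066,0,0,0,0,5],[0,0,0,0,0,0,5],[0,0,0,0,0,0,5]]'
python3 - <<'E'
from h import *
np.set_printoptions(precision=4,suppress=True)
d=optics.get_image("side");t=optics.get_image("top");cv2.imwrite("pics/s3.png",np.vstack([cv2.resize(d["pixels"],(400,300)),cv2.resize(t["pixels"],(400,300))])[:,:,::-1])
s=observe();R=s["tool_rot"];g=s["position"]-R[:,2]*env.tcp_to_grasp
print(g,R,s["ft_force"],s["wrist_torque"],s["q"])
# disc by colour in top and side, small-saturation grey
for n,q in(("T",t),("S",d)):
    hsv=cv2.cvtColor(q["pixels"],cv2.COLOR_RGB2HSV)
    m=cv2.inRange(hsv,(0,0,110),(179,60,255));m=cv2.morphologyEx(m,cv2.MORPH_CLOSE,np.ones((5,5)))
    for c in cv2.findContours(m,0,2)[0]:
        if cv2.contourArea(c)>3000:
            e=cv2.fitEllipse(cv2.convexHull(c));print(n,e,onz(q,e[0],.055))
E
```

```text
time_s: 8.55
position: [0.5767, 0.1778, 0.1543]
tool_rot: [[0.995, 0.104, 0.002], [0.104, -0.995, 0.0], [0.002, -0.0, -1.0]]
ft_force: [-0.5, 0.8, -0.7]
grip_width: 0.0091
gripper_force: 58.3
[0.5765 0.1778 0.173 ] [[ 0.9945  0.1043  0.0018]
 [ 0.1043 -0.9945  0.0002]
 [ 0.0018 -0.     -1.    ]] [ 0.2893 -0.8654 -2.4858] [ 0.0359 -0.0496 -0.0532] [ 5.9041 30.6044 72.6371  0.0011 76.6555 89.9151]
T ((395.182373046875, 158.24072265625), (124.46659088134766, 127.41488647460938), 150.90628051757812) [ 0.5626 -0.2432  0.055 ]
T ((114.92051696777344, 202.6991424560547), (126.20767211914062, 284.28009033203125), 4.6852946281433105) [0.4892 0.3066 0.055 ]
```

View pics/s3.png

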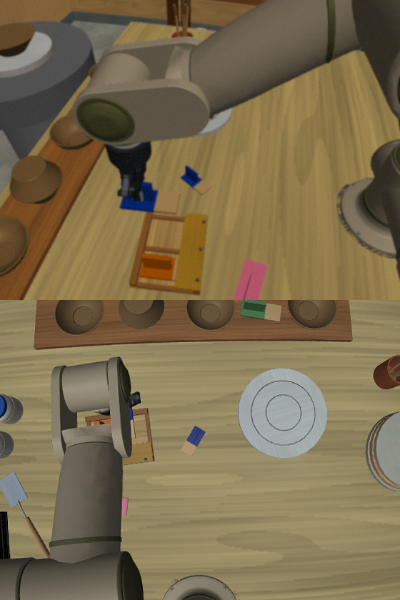

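Side and top views: the blue tile hangs level and free of the rack, amber is in its bay, and the turntable centre is at about (0.563,-0.243). I'll carry it over.

```bash
python3 -m jog '[[0,0,0,-0.002,0.02,0,5],[0,0,0,-0.005,0.045,0,5],[0,0,0,-0.006,0.055,0,5],[0,0,0,-0.006,0.055,0,5],[0,0,0,-0.006,0.055,0,5],[0,0,0,-0.006,0.055,0,5],[0,0,0,-0.006,0.055,0,5],[0,0,0,-0.005,0.045,0,5],[0,0,0,-0.004,0.032,0,5],[0,0,0,0,0,0,5]]'
python3 -m jog '[[0,0,0,0,0,0.03,5],[0,0,0,0,0,0.025,5],[0,0,0,0,0,0.01,5],[0,0,0,0,0,0,5],[0,0,0,0,0,0,5]]'
python3 - <<'E'
from h import *
np.set_printoptions(precision=4,suppress=True)
d=optics.get_image("side");t=optics.get_image("wrist");im=np.hstack([cv2.resize(d["pixels"][50:260,150:430],(400,300)),cv2.resize(t["pixels"],(400,300))]);cv2.imwrite("pics/s4.png",im[:,:,::-1])
s=observe();R=s["tool_rot"];g=s["position"]-R[:,2]*env.tcp_to_grasp
print(g,"tool err to target",R.T@(np.array([.574,-.242,.089])-g),R[:,2],s["ft_force"])
E
```

```text
time_s: 9.9
position: [0.5736, -0.2448, 0.1537]
tool_rot: [[0.995, 0.101, 0.001], [0.101, -0.995, -0.0], [0.001, 0.001, -1.0]]
ft_force: [-0.3, 0.6, -2.3]
grip_width: 0.0093
gripper_force: 58.7
time_s: 10.52
position: [0.5751, -0.242, 0.0901]
tool_rot: [[0.995, 0.104, 0.003], [0.104, -0.995, -0.001], [0.003, 0.001, -1.0]]
ft_force: [-1.0, 0.3, -2.3]
grip_width: 0.0095
gripper_force: 58.8
[ 0.575  -0.2419  0.1087] tool err to target [-0.001  -0.      0.0197] [ 0.0025 -0.0008 -1.    ] [ 0.156   0.5284 -0.4766]
```

View pics/s4.png

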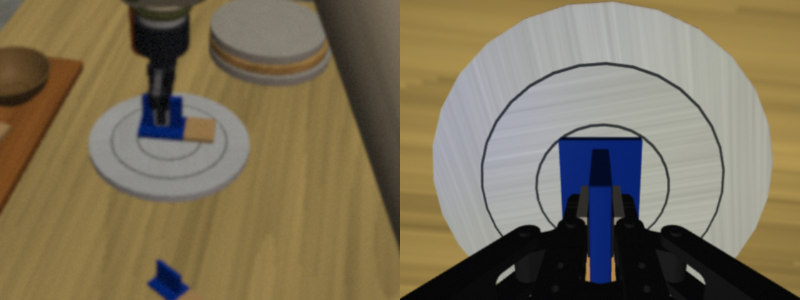

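The tile is level, about 20 mm above the disc and centred on the rings. Lower it gently.

```bash
python3 -m jog '[[0,0,0,0,0,0.009,5],[0,0,0,0,0,0.005,5],[0,0,0,0,0,0.002,5],[0,0,0,0,0,0.001,5],[0,0,0,0,0,0,5],[0,0,0,0,0,0,5]]'
python3 -m jog '[[0,0,0,0,0,0.001,5],[0,0,0,0,0,0.0005,5],[0,0,0,0,0,0,5],[0,0,0,0,0,0,5]]'
```

```text
time_s: 11.38
position: [0.5748, -0.2418, 0.0721]
tool_rot: [[0.995, 0.104, 0.001], [0.104, -0.995, -0.0], [0.001, 0.0, -1.0]]
ft_force: [0.5, 0.3, -2.2]
grip_width: 0.0091
gripper_force: 58.8
time_s: 11.88
position: [0.5747, -0.2418, 0.0705]
tool_rot: [[0.995, 0.104, 0.001], [0.104, -0.995, 0.0], [0.001, 0.0, -1.0]]
ft_force: [0.2, 0.2, -2.7]
grip_width: 0.0094
gripper_force: 58.8
```

```bash
python3 -m jog '[[0,0,0,0,0,0.0004,5],[0,0,0,0,0,0,5],[0,0,0,0,0,0,5]]'; python3 -m jog '[[0,0,0,0,0,0.0004,5],[0,0,0,0,0,0,5],[0,0,0,0,0,0,5]]'
```

```text
time_s: 12.25
position: [0.5747, -0.2418, 0.0702]
tool_rot: [[0.995, 0.104, 0.001], [0.104, -0.995, 0.0], [0.001, 0.0, -1.0]]
ft_force: [-0.3, 0.2, 0.0]
grip_width: 0.0093
gripper_force: 59.1
time_s: 12.62
position: [0.5747, -0.2418, 0.0702]
tool_rot: [[0.995, 0.104, 0.001], [0.104, -0.995, -0.0], [0.001, 0.0, -1.0]]
ft_force: [-1.7, 1.9, 5.3]
grip_width: 0.009
gripper_force: 59.8
```

In contact. Release slowly and retreat.

```bash
python3 -m jog '[[0,0,0,0,0,0,14],[0,0,0,0,0,0,20],[0,0,0,0,0,0,35],[0,0,0,0,0,0,60],[0,0,0,0,0,0,60],[0,0,0,0,0,0,60]]' 20
python3 -m jog '[[0,0,0,0,0,-0.01,60],[0,0,0,0,0,-0.03,60],[0,0,0,0,0,-0.05,60],[0,0,0,0,0,-0.05,60],[0,0,0,-0.05,0,0,60],[0,0,0,-0.05,0,0,60],[0,0,0,0,0,0,60],[0,0,0,0,0,0,60]]'
python3 - <<'E'
from h import *
d=optics.get_image("side");t=optics.get_image("top");w=optics.get_image("wrist")
im=np.zeros((600,800,3),np.uint8)
for i,p in enumerate((d,t,w)): im[300*(i//2):300*(i//2)+300,400*(i%2):400*(i%2)+400]=cv2.resize(p["pixels"],(400,300))
cv2.imwrite("pics/s5.png",im[:,:,::-1])
E
```

```text
time_s: 13.38
position: [0.5747, -0.2418, 0.0697]
tool_rot: [[0.995, 0.104, 0.001], [0.104, -0.995, 0.0], [0.001, 0.0, -1.0]]
ft_force: [-0.2, 0.0, 0.5]
grip_width: 0.0513
gripper_force: 0.0
time_s: 14.38
position: [0.4755, -0.2524, 0.2104]
tool_rot: [[0.995, 0.104, 0.002], [0.104, -0.995, -0.001], [0.002, 0.001, -1.0]]
ft_force: [0.3, -0.5, -0.4]
grip_width: 0.0511
gripper_force: 0.0
```

View pics/s5.png

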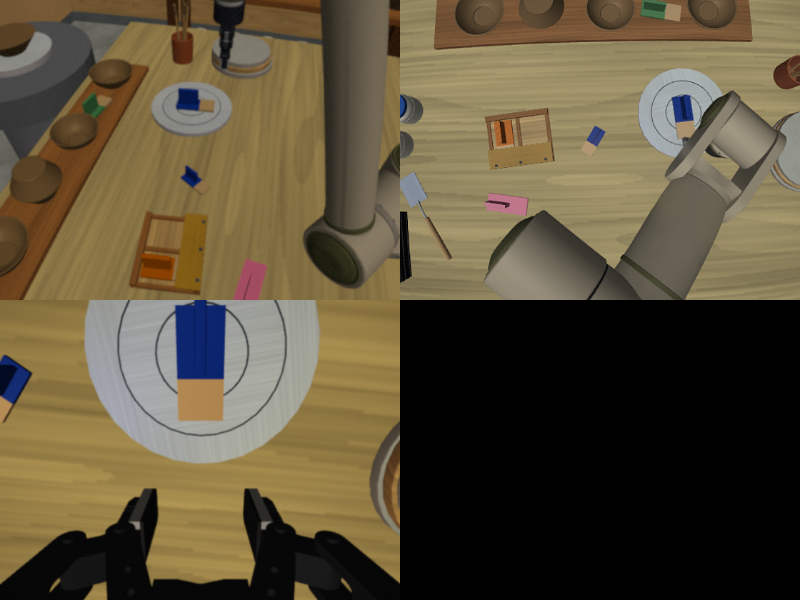

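The blue tile stands upright on its foot in the middle of the turntable (wrist panel about (201,360)), amber is in its bay, and the robot is clear.

```bash
python3 -c "
from rig import job
print(job.close_job())"
```

```text
the job is handed in; nothing more can be done
None
```

The blue tile is out of the rack and standing upright on its foot in the middle of the turntable, the amber tile is still in its bay, and the job was handed in at about 14.5 s.

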